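# Fit the filter cartridge and hold the cover shut on its seal

## Robot

A 7-joint arm with a two-finger parallel gripper is mounted at the origin on the work surface. World frame = base frame: x ahead of the robot, y to its left, z up, the work surface at z = 0. Lengths are in m, angles in rad, forces in N, time in s.
With the tool pointing down it reaches from about 0.425 to 0.925 m from the base axis. Payload 6.8 kg.
Tool frame: the origin (TCP) lies on the front face of the gripper's body, between the roots of the fingers; the fingertips stand 73 mm ahead of it and the grasp point (between the pads) lies 54 mm ahead of it (env.nose_length is the distance from the TCP to the fingertips, in m); z points along the fingers, y is the direction in which the jaws open and shut (so a half turn about z gives the same grasp; the last joint's range is limited). The gripper opens to 85 mm and grips with 20 to 120 N. Pads are 22 mm wide; open, the fingers measure 114 mm over their backs; the gripper's body (76 mm by 85 mm) begins 54 mm behind the grasp point. The pads swing forward as they close: fully open they stand 13 mm farther back than shut.
Start: joints at [-1.213, 0.477, 0.022, 1.555, -0.011, 1.109, -0.083], TCP at [0.303, 0.603, 0.304] pointing down, gripper open.
Joint ranges: [-2.96, 2.96], [-0.34, 2.1], [-1.41, 1.46], [0.24, 2.44], [-1.37, 4.51], [0.17, 1.92], [-2.96, 2.96]. Speed limits (rad/s): [2.39, 2.39, 3.14, 3.14, 3.14, 3.14, 3.14].

## Interface

Orientations are given as a unit quaternion [w, x, y, z].
In Python, from cell import env, kin, camera, calibration, job gives the robot as it stands. The module is installed in compiled form; this text tells all that it offers. Calls block until the motion is done:
- env.reach(position, orientation): joint-space move of the TCP to a pose.
- env.movel(position, velocity=0.15, rot=None, stop_force=None): straight line of the TCP; rot=None keeps the orientation; velocity is the mean speed in m/s. With stop_force (N) it stops when the force on the tool has changed by that much, and returns True; else False.
- env.goto_joints(angles): joint-space move.
- env.grip(opening, f_grip=None): finger opening in m; f_grip is the grip in N (None keeps the last); returns when the fingers have stopped.
- env.dwell(seconds).
- kin.inverse_kinematics(position, orientation): joint angles nearest the present ones, or None.
- env.get_state(): the state.
- camera(name): name is "side" or "top" or "wrist"; returns (picture, depth): 420x560x3 uint8, blue, green, red; 420x560 float32, m along the optical axis (not along the pixel's ray), 0 where there is no reading.
- calibration(name): a dict with "fx", "fy", "cx", "cy" (pixels), "rvec" (rotation vector, rad) and "tvec" (3), from world to camera coordinates, as OpenCV has them. Camera axes: x right, y down, z forward; pixel columns grow to the right and rows downward; lengths in m; the calibration is good to about 2 mm. The wrist camera is an equidistant fisheye: a pixel r from the principal point sees the ray r / f radians off the axis. A picture is of the moment at which its call begins: read the wrist's pose just before it. calibration takes no time and is no camera call; for the wrist camera it gives the pose at the moment of the call.
A pose or a line that the arm cannot do raises env.PlanningError and nothing moves.
- job.job_done(): hands the job in, once; it reports no verdict.
The state is a dict: "time": time; "qpos": joint angles; "joint_velocities": joint speeds; "joint_torque": joint torques, N m; "tcp_pos": TCP position; "orientation": TCP orientation; "force": force on the tool from outside, world axes, zero at the start; "torque": the same for the moment, N m; "opening": finger opening in m.
Only numpy, scipy, OpenCV 4.12 (cv2) and the standard library are available. Lean on these libraries where they do the work, as an engineer would, in place of code of your own. Each camera call takes 0.05 s, during which the arm holds its last target.

## Task

Put the standing filter cartridge on its side in the cradle of the filter box and let go of it, slide the cover fully home over it, then turn the quarter-turn fastener until its slot lines up with the two ribs on the cover. Only after that, push the cover down until it sits flush on the frame, and finish while still holding it pressed there, as nothing else keeps it down. Leave the jar, tape roll and wrench where they are.

Things in the scene. Friction and masses are not known exactly. Their poses are not given: they have to be found in the camera images.
- cartridge_centre (a point): Centre of the loose filter cartridge: a smooth pale cylinder with black end caps, diameter 50 mm, length 110 mm, about 0.22 kg, standing upright on the bench beside the filter box (on its +y side). Its z axis is the cylinder's axis; both ends are alike and either may point forward.
- cradle (a point): Where the cartridge's centre comes to lie: 42 mm above the bench, in the middle of the filter box's open bay. The cartridge lies along this point's x axis in two V saddles, each 10 mm thick, centred 36 mm either side of the point along x, reaching 25 mm to each side in y, tops 32 mm above the bench. z is up.
- airbox: The grey filter box, fixed to the bench; origin on the bench under the middle of its bay, axes as the cradle's. The bay is 140 mm (x) by 130 mm (y) inside, floor 8 mm and walls (15 mm thick at the x ends, 10 mm at the sides) 74 mm above the bench. To -y the box goes on 160 mm as a closed deck 68 mm high, over which the cover is parked at the start.
- runner (a joint): Slide of the cover along the box, in m: 0 when the cover is fully home over the bay, growing as it moves to the -y side of the cradle's frame, 0.16 at most; stop at 0. It stays where left (friction about 2.5 N). It starts at 0.145 to 0.16.
- seal (a joint): How far the cover is pressed down towards the frame, in m: 0 free (an 8 mm gap), 0.008 flush, a hard stop. The seal's spring pushes it back up: it starts to sink at about 4 N and takes about 12 N to be flush.
- panel: The cover: a flat bare-metal plate 170 mm (x) by 145 mm (y) by 6 mm. Origin at the centre of its underside, 82 mm above the bench when not pressed, 74 mm when flush. Two small dark ribs 3 mm high lie on it along its x axis, 34 to 56 mm either side of the fastener. Axes parallel to the cradle's.
- fastener (a joint): Angle of the quarter-turn fastener in the middle of the cover, in rad: 0 when its slot lines up with the ribs (along the panel's x axis), growing counter-clockwise seen from above; it starts between 0.8 and 1.4, has stops at -0.6 and 1.6 only, so does not stop by itself at 0, and stays where it is left (friction 0.05 N m).
- fastener_head (a point): Middle of the fastener's head, on its axis, 25 mm above the panel's underside. Two parallel upright dark lugs with a 6 mm slot between them stand on a disc 44 mm across: together 18 mm across (point's y) and 34 mm long (point's x, the slot's direction), from 10 to 36 mm above the panel's underside. z is up; the point turns with the fastener.
- jar: Bystander: small jar, diameter 56 mm, 80 mm high, origin at the centre of its underside, beyond the box.
- tape: Bystander: roll, 90 mm across, 35 mm high, lying flat, origin at the centre of its underside, beyond the box.
- wrench: Bystander: open-ended wrench lying flat on the robot's side of the box, origin on its underside, along its x axis.
Mind the look-alikes: they are no part of the job. Leave any green or purple look-alike of the part that bears cartridge_centre alone.

How it is judged:
By the outcome, as a careful person would: the job done as asked, in the order asked, and still so for the second after the job is handed in, while the arm keeps its last pose, push and grip.
It also fails if it takes over 53 s, if anything falls off the work surface, if the arm or the gripper's body presses on something with over 40 N, if the wrist force passes 120 N, or if a joint passes its speed limit or range.

## Working session

There is one attempt and no reset: what is moved stays moved. The work goes in short steps, each a Python script; the robot and the scene stay as the last script left them, time stands still between calls to the robot, and variables do not carry over. Pictures are saved under pics/ and viewed, and the job is handed in when it is done.

```bash
mkdir -p pics; ls; python3 - <<'E'
from cell import env,kin,camera,calibration,job
import cv2,numpy as np
for n in ("side","top","wrist"):
    c=calibration(n); p,d=camera(n); cv2.imwrite(f"pics/{n}0.png",p); np.save(f"pics/{n}0.npy",d)
    print(n,c)
print(env.get_state(), env.nose_length)
E
```

```text
pics
side {'fx': 383.65408691787604, 'fy': 383.65408691787604, 'cx': 285.31242638899874, 'cy': 203.32375033101283, 'rvec': array([ 2.2829315 , -0.7793162 ,  0.28443153]), 'tvec': array([-0.41259185,  0.34108535,  0.59385311])}
top {'fx': 509.08023280548394, 'fy': 509.08023280548394, 'cx': 271.679177915148, 'cy': 210.41760750951568, 'rvec': array([ 2.10076159, -2.12022813,  0.19541208]), 'tvec': array([0.06195927, 0.56565235, 1.01568667])}
wrist {'fx': 325.19226210127806, 'fy': 325.19226210127806, 'cx': 278.31817299357067, 'cy': 209.32544811857645, 'rvec': array([-2.43526562, -1.50087928, -0.2389721 ]), 'tvec': array([-0.67320022, -0.03957318,  0.38097958])}
{'time': 0.15, 'qpos': array([-1.21309621,  0.47764398,  0.02236207,  1.5561923 , -0.0115005 ,
        1.10930972, -0.08307777]), 'joint_velocities': array([-3.72524941e-04, -1.19276314e-03,  5.87904545e-04, -3.37920403e-03,
        1.32818869e-03, -9.22903454e-04, -1.81777611e-05]), 'joint_torque': array([ 2.95735656e-03, -5.96926582e+01,  1.61022887e+00, -2.81492865e+01,
        1.26466207e-02,  6.51567418e-03, -1.62833834e-05]), 'tcp_pos': array([0.30301936, 0.60277611, 0.30314018]), 'orientation': array([-1.11867906e-04,  2.30787335e-01,  9.73003956e-01, -7.03637224e-04]), 'force': array([-0.24368267,  0.24472067, -0.36121531]), 'torque': array([-0.0306338 , -0.04476588,  0.05263137]), 'opening': 0.08555519191712775} 0.0726
```

View pics/side0.png

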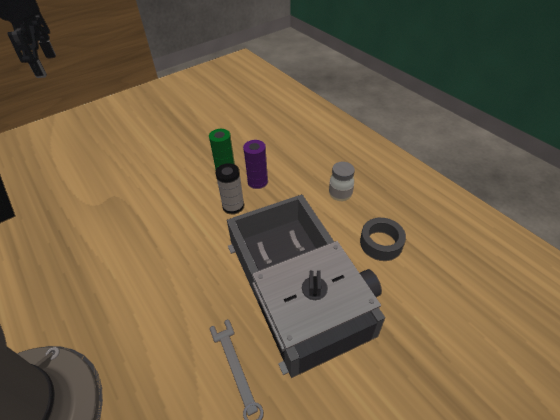

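View pics/top0.png

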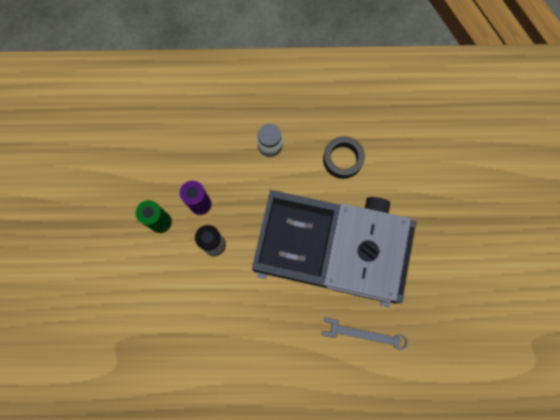

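View pics/wrist0.png

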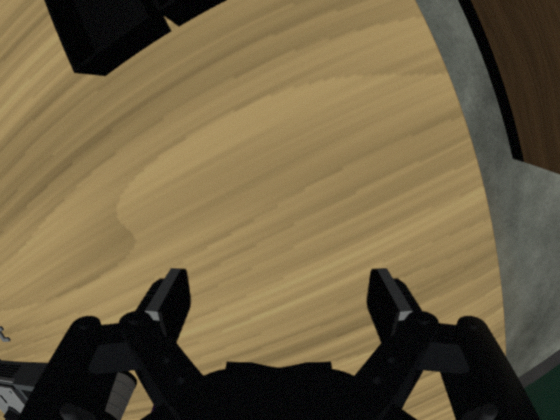

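The wanted part is the pale cylinder with black caps. In the top view it is at (208,240), in the side view at (230,188). The look-alikes are green at top (150,215) / side (222,150) and purple at top (195,197) / side (256,164). Next I'll check the choice in a close crop and measure.

```bash
cat > h.py <<'E'
import cv2,numpy as np
from cell import env,kin,camera,calibration,job
def RT(c): return cv2.Rodrigues(c["rvec"])[0],c["tvec"].reshape(3)
def ray(c,uv,fish=False):
    R,t=RT(c); uv=np.atleast_2d(np.float64(uv))
    x=(uv[:,0]-c["cx"])/c["fx"]; y=(uv[:,1]-c["cy"])/c["fy"]
    if fish:
        th=np.hypot(x,y); s=np.where(th>1e-9,np.sin(th)/np.maximum(th,1e-9),1); d=np.c_[x*s,y*s,np.cos(th)]
    else: d=np.c_[x,y,np.ones_like(x)]
    d=d@R; o=-R.T@t
    return o,d
def plane(c,uv,z,fish=False):
    o,d=ray(c,uv,fish); return o+d*((z-o[2])/d[:,2])[:,None]
def tri(c1,u1,c2,u2,f1=False,f2=False):
    o1,d1=ray(c1,u1,f1);o2,d2=ray(c2,u2,f2); d1=d1[0]/np.linalg.norm(d1[0]);d2=d2[0]/np.linalg.norm(d2[0])
    s=np.linalg.lstsq(np.c_[d1,-d2],o2-o1,rcond=None)[0]
    a=o1+s[0]*d1;b=o2+s[1]*d2
    return (a+b)/2,np.linalg.norm(a-b)
def cloud(c,d):
    h,w=d.shape; v,u=np.mgrid[:h,:w]
    R,t=RT(c); P=np.stack([(u-c["cx"])/c["fx"]*d,(v-c["cy"])/c["fy"]*d,d],-1)
    P=(P-t)@R; P[d==0]=np.nan; return P
E
python3 - <<'E'
from h import *
s=cv2.imread("pics/side0.png");t=cv2.imread("pics/top0.png")
a=cv2.resize(s[115:225,190:280],None,fx=4,fy=4,interpolation=2);b=cv2.resize(t[170:270,120:240],None,fx=3,fy=3,interpolation=2)
H=max(a.shape[0],b.shape[0]);o=np.zeros((H,a.shape[1]+b.shape[1],3),np.uint8);o[:a.shape[0],:a.shape[1]]=a;o[:b.shape[0],a.shape[1]:]=b
cv2.imwrite("pics/crop1.png",o)
cv2.imwrite("pics/crop2.png",cv2.resize(t[180:315,245:425],None,fx=4.4,fy=4.4,interpolation=2))
P=cloud(calibration("top"),np.load("pics/top0.npy"));Q=cloud(calibration("side"),np.load("pics/side0.npy"))
for n,p in (("t",P),("s",Q)):
    q=p.reshape(-1,3); print(n,np.isfinite(q[:,0]).mean())
for u in [(208,236),(150,211),(193,189),(213,300),(297,238),(345,215),(368,235),(390,280)]: print("top",u,P[u[1],u[0]].round(4))
for u in [(228,173),(230,195),(222,135),(255,146),(300,300),(150,250)]: print("side",u,Q[u[1],u[0]].round(4))
E
```

```text
t 0.996016156462585
s 0.9961224489795918
top (208, 236) [0.5053 0.1829 0.1088]
top (150, 211) [0.5575 0.301  0.107 ]
top (193, 189) [0.6013 0.2147 0.1104]
top (213, 300) [3.827e-01 1.851e-01 1.000e-04]
top (297, 238) [0.5139 0.0027 0.0096]
top (345, 215) [ 0.5485 -0.0927  0.0898]
top (368, 235) [ 0.5072 -0.1377  0.0883]
top (390, 280) [ 0.4166 -0.1769  0.0895]
side (228, 173) [0.5024 0.1748 0.1128]
side (230, 195) [0.4922 0.1618 0.0632]
side (222, 135) [0.5609 0.2972 0.112 ]
side (255, 146) [0.5988 0.2153 0.1117]
side (300, 300) [ 0.445  -0.1392  0.0887]
side (150, 250) [0.2982 0.1844 0.001 ]
```

View pics/crop1.png

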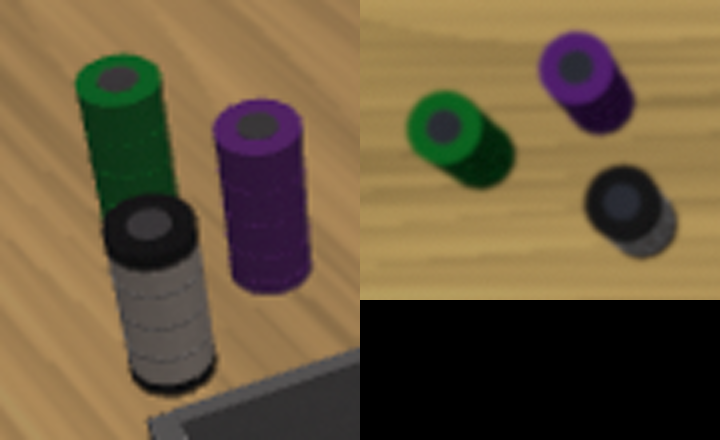

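View pics/crop2.png

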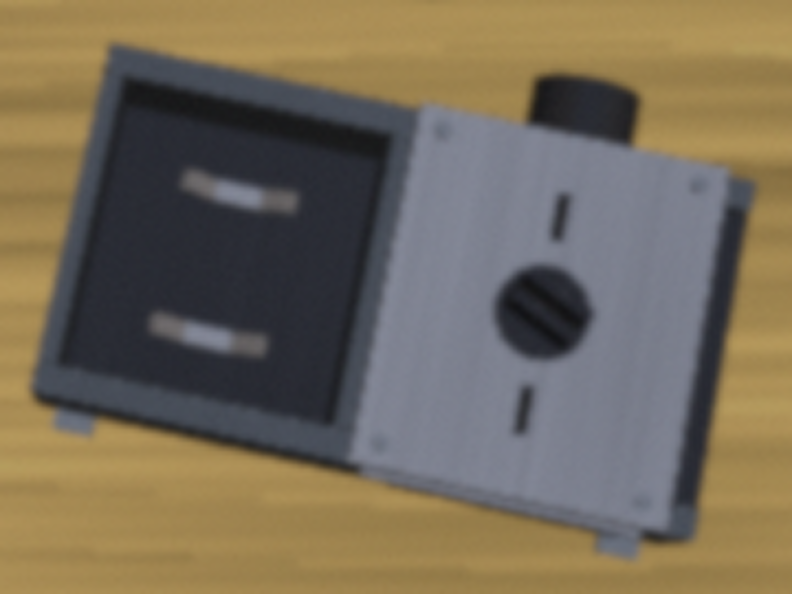

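The crop confirms the choice: a pale body with black caps, and clearly different green and purple look-alikes. Next I'll measure the cartridge, panel and rim from both views.

```bash
cat > m.py <<'E'
from h import *
ct,cs=calibration("top"),calibration("side")
t=cv2.imread("pics/top0.png");s=cv2.imread("pics/side0.png")
P=cloud(ct,np.load("pics/top0.npy"));Q=cloud(cs,np.load("pics/side0.npy"))
# cartridge cap: points z>0.1 near
def cap(C,near):
    m=(C[...,2]>0.1)&(np.hypot(C[...,0]-near[0],C[...,1]-near[1])<0.045); v,u=np.nonzero(m)
    # cap outline -> cast rim contour on plane z=.11
    return m
for nm,near in (("cart",(.505,.178)),("green",(.56,.298)),("purple",(.6,.215))):
    uvs=[]
    for n,c,C in (("top",ct,P),("side",cs,Q)):
        m=cap(C,near).astype(np.uint8)
        p=C[m>0]; z=np.median(p[:,2])
        top=(m>0)&(abs(C[...,2]-z)<0.006)
        v,u=np.nonzero(top); (x,y),r=cv2.minEnclosingCircle(np.float32(plane(c,np.c_[u,v],0.11)[:,:2]*1000))
        mu=np.array([u.mean(),v.mean()]); uvs.append(mu)
        print(nm,n,"z",z.round(4),"circle",round(x),round(y),"r",round(r,1),"cen",plane(c,mu,0.11)[0].round(4),mu.round(1))
    print("  tri",tri(ct,uvs[0],cs,uvs[1]))
def rect(m,c,z,nm):
    v,u=np.nonzero(m); p=plane(c,np.c_[u,v],z)[:,:2]
    r=cv2.minAreaRect(np.float32(p*1000)); print(nm,np.round(r[0],1),np.round(r[1],1),round(r[2],2))
    print(cv2.boxPoints(r).round(1).tolist())
for n,c,C in (("top",ct,P),("side",cs,Q)):
    zz=C[...,2]; m=(abs(zz-0.089)<0.005)&(C[...,1]<-0.03)&(C[...,1]>-0.3)&(C[...,0]>.35)&(C[...,0]<.65)
    m=cv2.morphologyEx(m.astype(np.uint8),cv2.MORPH_OPEN,np.ones((5,5)))
    print(n,"panel z",np.median(zz[m>0]).round(4)); rect(m,c,0.088,n+" panel")
    m=(abs(zz-0.074)<0.005)&(C[...,1]>-0.06)&(C[...,1]<.12)&(C[...,0]>.35)&(C[...,0]<.7)
    m=m.astype(np.uint8); print(n,"rim z",np.median(zz[m>0]).round(4)); rect(m,c,0.074,n+" rim")
    m=(zz>0.1)&(C[...,1]<-0.08)&(C[...,1]>-0.22)&(C[...,0]>.4)&(C[...,0]<.6); v,u=np.nonzero(m)
    if len(u): print("lugs",len(u),np.median(C[m],0).round(4), C[m][:,2].max())
    m=(zz>0.018)&(zz<0.04)&(C[...,1]>-0.04)&(C[...,1]<.04)&(C[...,0]>.46)&(C[...,0]<.57)
    k,l,st,ce=cv2.connectedComponentsWithStats(m.astype(np.uint8))
    for i in range(1,k):
        if st[i][4]>15: print("saddle",st[i][4],ce[i].round(1),np.median(C[l==i],0).round(4),C[l==i][:,2].max().round(4))
E
python3 m.py
```

```text
cart top z 0.1109 circle 503 185 r 25.9 cen [0.5027 0.1851 0.11  ] [206.8 237.2]
cart side z 0.1111 circle 504 182 r 28.6 cen [0.5042 0.1812 0.11  ] [227.3 172. ]
  tri (array([0.50452168, 0.18518147, 0.10644144]), np.float64(0.0028022958241870413))
green top z 0.1108 circle 554 305 r 26.5 cen [0.5545 0.3049 0.11  ] [147.6 212.2]
green side z 0.1111 circle 553 302 r 30.0 cen [0.5554 0.3008 0.11  ] [219.3 135.9]
  tri (array([0.55629005, 0.30549643, 0.10641397]), np.float64(0.002245259949211094))
purple top z 0.1107 circle 594 217 r 26.3 cen [0.5942 0.2175 0.11  ] [191.6 192.5]
purple side z 0.1112 circle 596 214 r 28.5 cen [0.5957 0.2143 0.11  ] [254.2 147.3]
  tri (array([0.59603936, 0.21745819, 0.10736514]), np.float64(0.002639285568082726))
top panel z 0.0885
top panel [ 475.1 -135. ] [145.2 170.1] 76.84
[[375.79998779296875, -186.3000030517578], [541.4000244140625, -225.10000610351562], [574.5, -83.69999694824219], [408.79998779296875, -45.0]]
top rim z 0.0743
top rim [505.2   1. ] [163.9 173.4] 76.93
[[402.20001220703125, -59.20000076293945], [571.0999755859375, -98.5], [608.2000122070312, 61.099998474121094], [439.29998779296875, 100.4000015258789]]
lugs 183 [ 0.4751 -0.1342  0.1163] 0.12191737874623366
saddle 108 [298.7 223.6] [5.431e-01 3.000e-04 2.350e-02] 0.0355
saddle 96 [292.7 256.2] [0.4727 0.0134 0.022 ] 0.0339
side panel z 0.0887
side panel [ 477.  -137.7] [146.3 170.5] 76.9
[[377.3999938964844, -189.60000610351562], [543.4000244140625, -228.3000030517578], [576.5999755859375, -85.80000305175781], [410.6000061035156, -47.099998474121094]]
side rim z 0.0746
side rim [ 5.077e+02 -5.000e-01] [163.6 173.3] 76.59
[[404.3999938964844, -60.0], [573.0, -100.19999694824219], [610.9000244140625, 59.0], [442.3999938964844, 99.19999694824219]]
lugs 219 [ 0.4737 -0.1419  0.1176] 0.12141072538041997
saddle 109 [295.4 240.6] [0.5464 0.0045 0.0232] 0.0331
saddle 111 [263.3 252.5] [0.476  0.0219 0.0229] 0.033
```

```bash
cat >> h.py <<'E'
from scipy.spatial.transform import Rotation as Ro
def pose(g,head,tilt,roll=0,L=0.054):
    """grasp point g; tool z heading (deg) with tilt from straight down (deg); jaws horizontal. returns tcp,quat wxyz"""
    h,a=np.radians(head),np.radians(tilt)
    z=np.array([np.sin(a)*np.cos(h),np.sin(a)*np.sin(h),-np.cos(a)])
    y=np.array([-np.sin(h),np.cos(h),0]); 
    if roll: y=-y
    x=np.cross(y,z); q=Ro.from_matrix(np.c_[x,y,z]).as_quat()
    return np.array(g)-L*z, np.r_[q[3],q[:3]]
E
python3 - <<'E'
from h import *
for z in (.06,.08,.09):
  for tilt in (90,80,70,60,50):
    r=[]
    for head in range(-100,61,20):
      for roll in (0,1):
        p,q=pose((.504,.184,z),head,tilt,roll); s=kin.inverse_kinematics(p,q)
        if s is not None: r.append((head,roll))
    print(z,tilt,r)
for tilt in range(-50,21,10):
    r=[]
    for head in (-13.2,166.8):
      for roll in (0,1):
        p,q=pose((.508,.006,.045),head,tilt,roll); s=kin.inverse_kinematics(p,q)
        if s is not None: r.append((head,roll,s.round(2).tolist()))
    print("place",tilt,r)
E
```

```text
0.06 90 [(-100, 0), (-100, 1), (-80, 0), (-80, 1), (-60, 0), (-60, 1), (-40, 0), (-40, 1), (-20, 0), (-20, 1), (40, 0), (60, 0), (60, 1)]
0.06 80 [(-100, 0), (-100, 1), (-80, 0), (-80, 1), (-60, 0), (-60, 1), (-40, 0), (-40, 1), (-20, 0), (-20, 1), (60, 0), (60, 1)]
0.06 70 [(-100, 0), (-100, 1), (-80, 0), (-80, 1), (-60, 0), (-60, 1), (-40, 0), (-40, 1), (-20, 0), (-20, 1), (60, 0), (60, 1)]
0.06 60 [(-100, 0), (-100, 1), (-80, 0), (-80, 1), (-60, 0), (-60, 1), (-40, 0), (-40, 1), (-20, 0), (-20, 1), (60, 0), (60, 1)]
0.06 50 [(-100, 0), (-100, 1), (-80, 0), (-80, 1), (-60, 0), (-60, 1), (-40, 0), (-40, 1), (-20, 0), (-20, 1), (60, 0), (60, 1)]
0.08 90 [(-100, 0), (-100, 1), (-80, 0), (-80, 1), (-60, 0), (-60, 1), (-40, 0), (-40, 1), (-20, 0), (-20, 1), (40, 0), (60, 0), (60, 1)]
0.08 80 [(-100, 0), (-100, 1), (-80, 0), (-80, 1), (-60, 0), (-60, 1), (-40, 0), (-40, 1), (-20, 0), (-20, 1), (60, 0), (60, 1)]
0.08 70 [(-100, 0), (-100, 1), (-80, 0), (-80, 1), (-60, 0), (-60, 1), (-40, 0), (-40, 1), (-20, 0), (-20, 1), (60, 0), (60, 1)]
0.08 60 [(-100, 0), (-100, 1), (-80, 0), (-80, 1),
[... 1859 characters left out ...]
26, 0.51, 0.16, 2.11, -0.15, 0.53, 1.35]), (-13.2, 1, [-0.55, 0.57, 0.52, 2.13, -0.52, 0.57, -1.44]), (166.8, 0, [-0.55, 0.57, 0.52, 2.13, -0.52, 0.57, -1.44]), (166.8, 1, [-0.26, 0.51, 0.16, 2.11, -0.15, 0.53, 1.35])]
place 10 [(-13.2, 0, [-0.28, 0.47, 0.12, 2.22, 0.04, 0.29, 1.13]), (-13.2, 1, [-0.53, 0.5, 0.43, 2.24, -0.48, 0.31, -1.52]), (166.8, 0, [-0.55, 0.66, 0.6, 2.01, -0.56, 0.82, -1.39]), (166.8, 1, [-0.24, 0.58, 0.18, 1.99, -0.22, 0.76, 1.43])]
place 20 [(-13.2, 0, [-0.08, 0.45, -0.18, 2.32, 1.33, 0.23, -0.17]), (-13.2, 1, [0.28, 0.51, -0.59, 2.3, 1.41, 0.42, 2.95]), (166.8, 0, [-0.53, 0.76, 0.63, 1.89, -0.57, 1.05, -1.36]), (166.8, 1, [-0.2, 0.66, 0.17, 1.87, -0.24, 0.97, 1.47])]
```

```bash
python3 - <<'E'
from h import *
for tilt in (80,70):
  for head in (-13,-25,-40,-60,-80):
    for roll in (0,1):
        p,q=pose((.504,.184,.08),head,tilt,roll); s=kin.inverse_kinematics(p,q)
        p2,q2=pose((.504-.12*np.cos(np.radians(head)),.184-.12*np.sin(np.radians(head)),.08),head,tilt,roll); s2=kin.inverse_kinematics(p2,q2)
        print(tilt,head,roll,None if s is None else s.round(2).tolist(),None if s2 is None else s2.round(2).tolist())
E
```

```text
80 -13 0 [-0.9, 0.98, -0.18, 2.43, 1.91, 1.62, -1.76] None
80 -13 1 [-0.9, 0.98, -0.18, 2.43, 1.91, 1.62, 1.38] None
80 -25 0 [-1.19, 0.96, 0.1, 2.32, 1.61, 1.32, -1.71] [-1.73, 1.03, 0.35, 2.35, 1.22, 1.05, -1.65]
80 -25 1 [-1.82, 1.36, 0.83, 2.36, 1.49, 0.51, 1.31] [-1.06, 0.98, -0.39, 2.3, 1.41, 1.69, 1.42]
80 -40 0 [-1.52, 1.08, 0.52, 2.18, 1.15, 0.96, -1.43] [-1.68, 1.04, 0.43, 2.12, 0.91, 1.11, -1.32]
80 -40 1 [-0.85, 0.95, -0.27, 2.13, 1.44, 1.62, 1.61] [-1.01, 0.98, -0.38, 2.08, 1.24, 1.73, 1.58]
80 -60 0 [-1.4, 1.08, 0.5, 1.94, 0.78, 1.17, -1.14] [-1.51, 1.09, 0.45, 1.81, 0.65, 1.35, -1.08]
80 -60 1 [-0.76, 1.0, -0.32, 1.9, 1.19, 1.75, 1.71] [-0.88, 1.05, -0.42, 1.76, 1.08, 1.89, 1.71]
80 -80 0 [-1.27, 1.13, 0.52, 1.72, 0.53, 1.41, -0.99] [-1.34, 1.18, 0.49, 1.5, 0.45, 1.61, -0.94]
80 -80 1 [-0.68, 1.06, -0.33, 1.67, 0.97, 1.88, 1.75] [-1.05, 1.1, 0.02, 1.48, 0.72, 1.82, 1.95]
70 -13 0 [-0.42, 0.93, -0.67, 2.43, 2.01, 1.73, -1.43] None
70 -13 1 None None
70 -25 0 [-1.41, 0.9, 0.4, 2.37, 1.62, 0.91, -1.67] [-1.59, 0.85, 0.25, 2.38, 1.29, 1.02, -1.59]
70 -25 1 [-1.59, 1.01, 0.63, 2.38, 1.61, 0.7, 1.41] [-2.26, 1.56, 1.14, 2.41, -0.61, 0.24, -2.93]
70 -40 0 [-1.49, 0.95, 0.54, 2.21, 1.15, 0.83, -1.34] [-1.65, 0.91, 0.43, 2.16, 0.91, 1.0, -1.26]
70 -40 1 [-0.84, 0.84, -0.26, 2.17, 1.42, 1.43, 1.7] [-1.0, 0.86, -0.36, 2.12, 1.21, 1.54, 1.66]
70 -60 0 [-1.38, 0.97, 0.51, 1.98, 0.75, 1.05, -1.07] [-1.49, 0.98, 0.45, 1.85, 0.61, 1.24, -1.03]
70 -60 1 [-0.77, 0.89, -0.29, 1.94, 1.14, 1.56, 1.78] [-0.9, 0.94, -0.36, 1.81, 1.02, 1.69, 1.77]
70 -80 0 [-1.26, 1.03, 0.52, 1.76, 0.48, 1.3, -0.96] [-1.32, 1.08, 0.47, 1.55, 0.4, 1.5, -0.93]
70 -80 1 [-0.69, 0.96, -0.29, 1.72, 0.92, 1.7, 1.81] [-0.81, 1.04, -0.33, 1.51, 0.85, 1.85, 1.82]
```

```bash
python3 - <<'E'
from h import *
s=env.get_state();c=calibration("wrist");R,t=RT(c);o=-R.T@t
q=s["orientation"];T=Ro.from_quat(np.r_[q[1:],q[0]])
print("cam in tool",T.inv().apply(o-s["tcp_pos"]).round(4),"axis",T.inv().apply(R[2]).round(3))
for roll in (0,1):
  for head in (-40,-50,-60,-70):
    p,qq=pose((.504,.184,.07),head,75,roll); a=kin.inverse_kinematics(p,qq)
    p,qq=pose((.508+.015,.006,.075),-13.2,-15,roll); b=kin.inverse_kinematics(p,qq)
    print(roll,head,a,b)
E
```

```text
cam in tool [ 0.0811 -0.001  -0.0704] axis [-0.312  0.     0.95 ]
0 -40 [-1.50811878  1.03905756  0.52753893  2.18865013  1.14872797  0.8845311
 -1.40311483] [-0.23552586  0.59334845  0.20264672  1.88389826 -0.22968425  0.94112092
  1.44842773]
0 -50 [-1.45184181  1.03683071  0.51317726  2.07343681  0.93387681  0.98384245
 -1.23372636] [-0.23552586  0.59334845  0.20264672  1.88389826 -0.22968425  0.94112092
  1.44842773]
0 -60 [-1.389373    1.04793147  0.50375211  1.95791057  0.76490989  1.10050307
 -1.1168501 ] [-0.23552586  0.59334845  0.20264672  1.88389826 -0.22968425  0.94112092
  1.44842773]
0 -70 [-1.33272132  1.07368118  0.51289634  1.84466103  0.61706792  1.21698798
 -1.02963522] [-0.23552586  0.59334845  0.20264672  1.88389826 -0.22968425  0.94112092
  1.44842773]
1 -40 [-0.85547476  0.91577324 -0.25241545  2.14696134  1.43119698  1.51943253
  1.63711203] [-0.55936342  0.69011842  0.66005693  1.90593688 -0.54042983  1.01144533
 -1.39552108]
1 -50 [-0.81405454  0.93492834 -0.27875922  2.03091734  1.2922858   1.57695206
  1.69587549] [-0.55936342  0.69011842  0.66005693  1.90593688 -0.54042983  1.01144533
 -1.39552108]
1 -60 [-0.77338667  0.96067452 -0.29393948  1.91498715  1.16800082  1.64219181
  1.73679566] [-0.55936342  0.69011842  0.66005693  1.90593688 -0.54042983  1.01144533
 -1.39552108]
1 -70 [-0.73406739  0.99029307 -0.29942987  1.80101342  1.05318292  1.71049354
  1.76197753] [-0.55936342  0.69011842  0.66005693  1.90593688 -0.54042983  1.01144533
 -1.39552108]
```

The two views agree to about 3 mm:

| Item | x, y (m) | Height (m) | Text value |
|---|---|---|---|
| Cartridge | (.504, .184) | top .111 | .110 |
| Cradle | (.508, .006), yaw −13.2° | rim .0745 | .074 |
| Panel | (.476, −.136) | top .0885 | .088 |

I'll grasp from the side with the tool 80° off vertical and the camera on top, then roll the cartridge into the cradle at −10°.

```bash
python3 - <<'E'
from h import *
H,T=-50,80
d=np.array([np.cos(np.radians(H)),np.sin(np.radians(H)),0])
g=np.array([.504,.184,.065])
p1,q=pose(g-.11*d+[0,0,.15],H,T,1,L=.052)
for dz in (.03,.045,.1,.2):
    print(kin.inverse_kinematics(*pose((.508-.01*.9736,.006+.01*.228,dz),166.8,-10,1,L=.052)))
env.grip(.085,40)
env.reach(p1,q); print(env.get_state()["time"],env.get_state()["qpos"].round(2))
env.movel(pose(g-.11*d,H,T,1,L=.052)[0],.2)
p,_=camera("side");cv2.imwrite("pics/s1.png",p)
p,_=camera("wrist");cv2.imwrite("pics/w1.png",p)
s=env.get_state();print(s["time"],s["force"],s["tcp_pos"])
E
```

```text
[-0.26973483  0.49237006  0.10124911  2.24895908  0.09228377  0.24347606
  1.06834067]
[-0.2881968   0.46074838  0.12314488  2.24623997  0.05483737  0.27793748
  1.10671425]
[-0.38881672  0.35206722  0.24040306  2.2288745  -0.03664987  0.40911502
  1.20357967]
[-0.54735436  0.17474474  0.40599521  2.15915449 -0.00619964  0.65950755
  1.19252095]
2.0583 [-0.94  0.74 -0.38  1.98  1.11  1.84  1.85]
3.0583 [-0.36184708 -0.13337032 -0.64655193] [0.40057914 0.30790824 0.07514949]
```

View pics/s1.png

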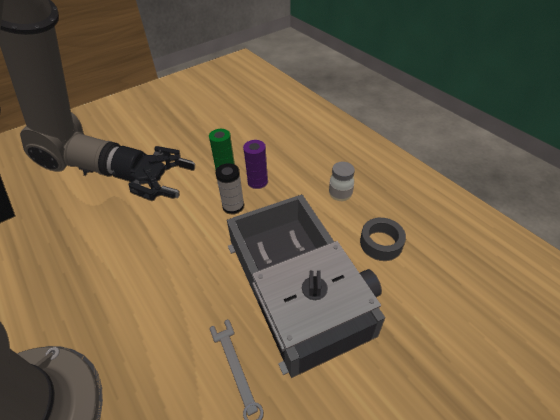

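View pics/w1.png

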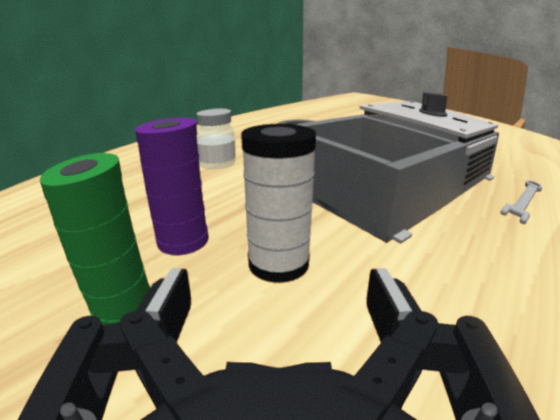

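The wrist view shows the pale cartridge centred between the pads (u≈279, pads at 170 and 385). Green is well to the left and the arm clears the bench, so I'll advance and grip.

```bash
python3 - <<'E'
from h import *
H,T=-50,80
g=np.array([.504,.184,.065])
print(env.movel(pose(g,H,T,1,L=.052)[0],.12,stop_force=8))
env.grip(.04,50); s=env.get_state();print(s["time"],s["opening"],s["force"])
p,_=camera("wrist");cv2.imwrite("pics/w2.png",p)
env.movel(pose(g+[0,0,.04],H,T,1,L=.052)[0],.1)
p,_=camera("side");cv2.imwrite("pics/s2.png",p)
s=env.get_state();print(s["time"],s["opening"],s["force"])
E
```

```text
False
4.5417 0.04892708990215067 [0.12133693 1.41500795 0.8517167 ]
5.1917 0.048968927566896595 [ 0.37467272  0.21189756 -3.5090035 ]
```

View pics/w2.png

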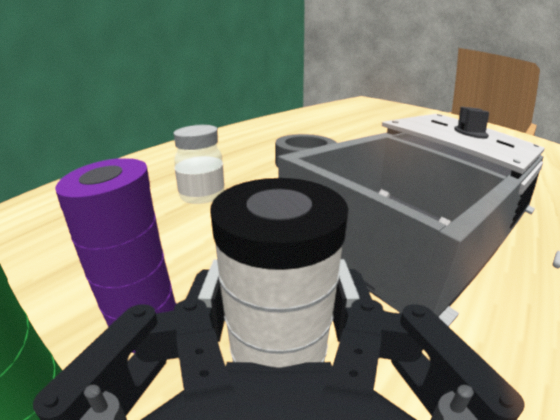

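View pics/s2.png

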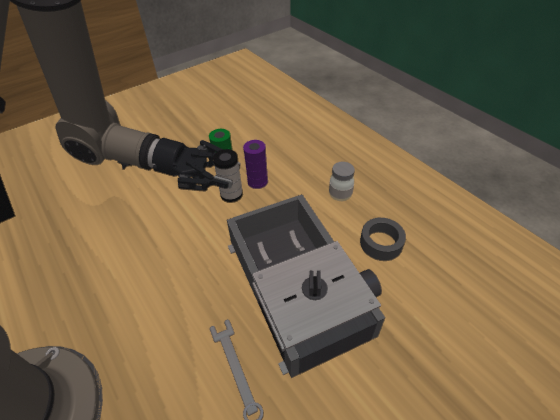

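The cartridge is held upright: opening 49 mm, weight about 2–3 N. Next I'll lift it, swing it over the cradle and look.

```bash
python3 - <<'E'
from h import *
H,T=-50,80
env.movel(pose(np.array([.46,.22,.25]),H,T,1,L=.052)[0],.2)
G=np.array([.508-.01*.9736,.006+.01*.228,.16])
env.reach(*pose(G,166.8,-10,1,L=.052))
for n in("side","top","wrist"):
    p,d=camera(n);cv2.imwrite(f"pics/{n}3.png",p);np.save(f"pics/{n}3.npy",d)
s=env.get_state();print(s["time"],s["opening"],s["force"],s["qpos"].round(2))
E
```

```text
7.3667 0.0485483488766383 [ 0.71094083 -0.28003505 -1.91490764] [-0.04  0.25 -0.17  2.16  0.21  0.59  0.98]
```

View pics/side3.png

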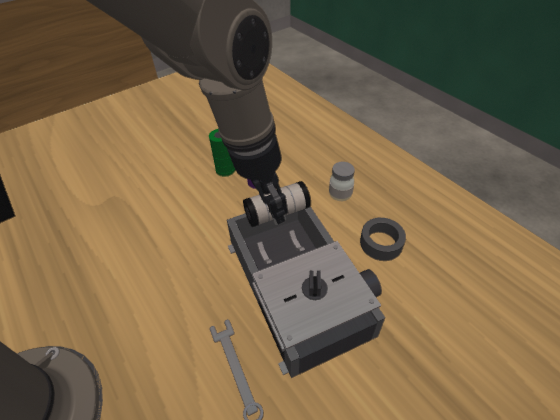

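View pics/wrist3.png

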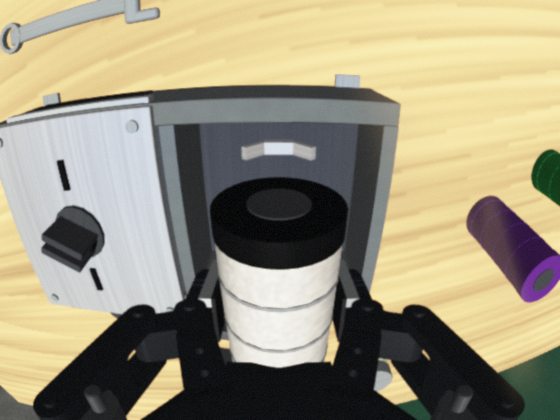

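View pics/top3.png

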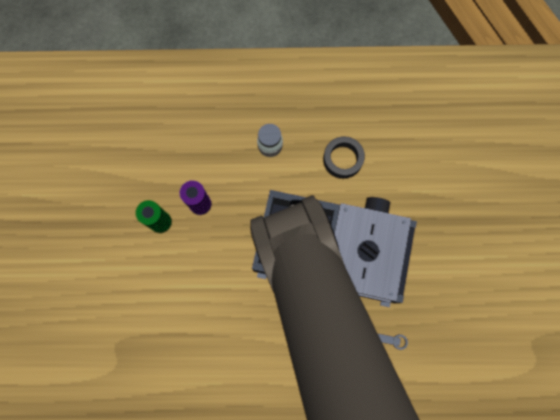

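In the wrist view the near saddle (u≈279) lines up with the tool's midplane (u≈278), so it is centred in y. I'll lower until it touches.

```bash
python3 - <<'E'
from h import *
G=np.array([.508-.01*.9736,.006+.01*.228,.055])
print(env.movel(pose(G,166.8,-10,1,L=.052)[0],.12,stop_force=15))
G[2]=.036
r=env.movel(pose(G,166.8,-10,1,L=.052)[0],.03,stop_force=6)
s=env.get_state();off=pose(G,166.8,-10,1,L=.052)[0]-G
print(r,"grasp pt",(s["tcp_pos"]-off).round(4),s["force"],s["time"])
p,d=camera("wrist");cv2.imwrite("pics/w4.png",p)
p,d=camera("side");cv2.imwrite("pics/s4.png",p)
E
```

```text
False
True grasp pt [0.4987 0.0085 0.0433] [ 0.7111238  -0.17039736  4.38343943] 8.85
```

View pics/w4.png

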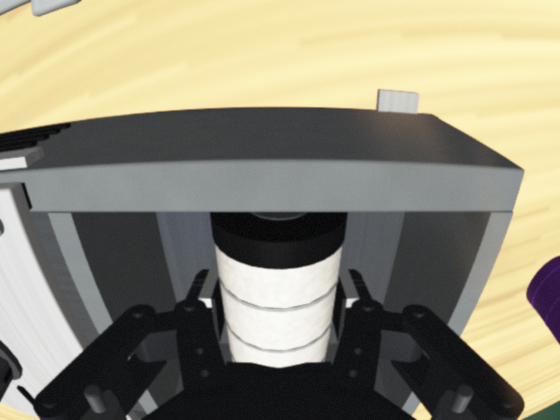

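View pics/s4.png

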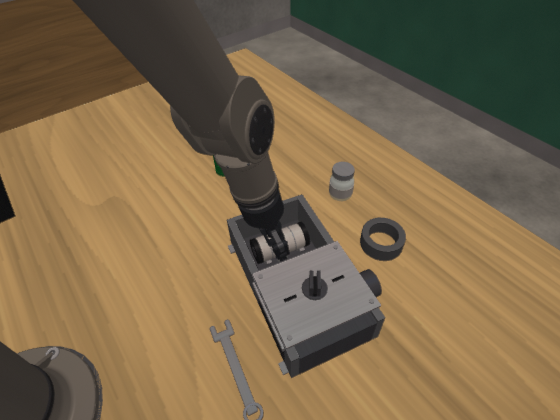

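It touched at 43 mm, against 42 mm expected, so it is seated. Now release, retreat and check.

```bash
python3 - <<'E'
from h import *
env.grip(.066)
s=env.get_state();p=s["tcp_pos"]
env.movel(p+[0,0,.12],.2)
pp,d=camera("wrist");cv2.imwrite("pics/w5.png",pp)
# move back toward fastener side for clear views
q=s["orientation"]
env.movel(p+np.array([-.08,.10,.2]),.3)
for n in("side","top"):
    pp,d=camera(n);cv2.imwrite(f"pics/{n}5.png",pp);np.save(f"pics/{n}5.npy",d)
s=env.get_state();print(s["time"],s["force"],s["qpos"].round(2))
E
```

```text
10.8167 [ 0.24187465 -0.74891742  0.33850997] [-0.18  0.02 -0.3   2.2   0.17  0.8   0.75]
```

View pics/w5.png

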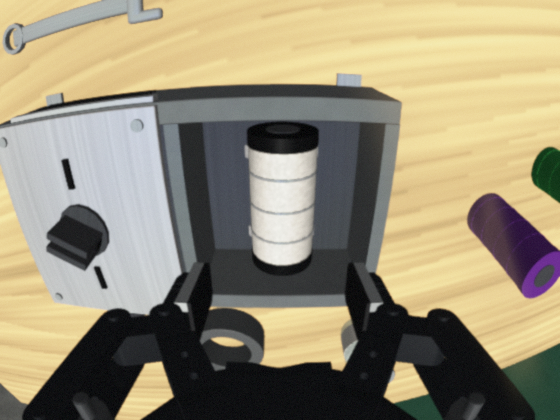

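View pics/top5.png

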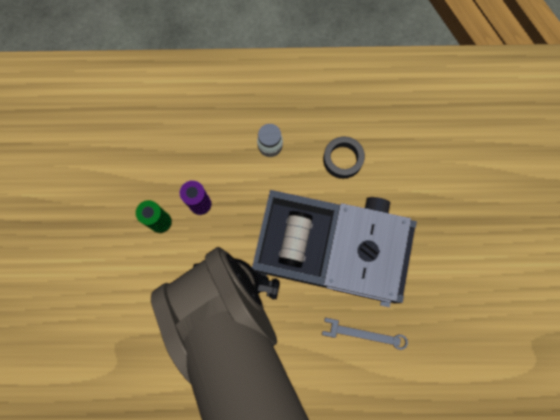

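View pics/side5.png

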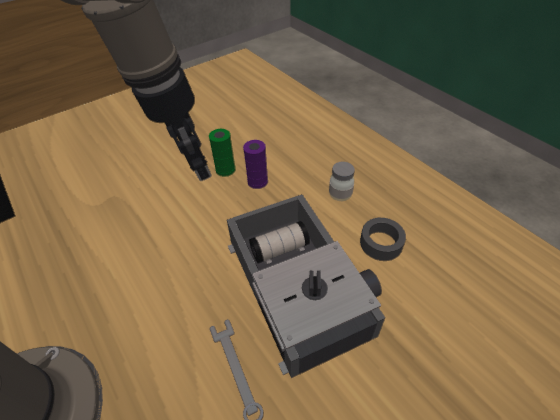

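The cartridge lies in both saddles, centred in the bay: wrist (282,195), top (296,238). Now the fastener angle and the IK options for dragging and turning.

```bash
python3 - <<'E'
from h import *
for n in ("top","side"):
    c=calibration(n);C=cloud(c,np.load(f"pics/{n}5.npy"))
    m=(C[...,2]>0.106)&(abs(C[...,0]-.476)<.03)&(abs(C[...,1]+.136)<.03)
    v,u=np.nonzero(m);p=plane(c,np.c_[u,v],.118)[:,:2]
    r=cv2.minAreaRect(np.float32(p*1000));w,V=np.linalg.eigh(np.cov(p.T));a=np.degrees(np.arctan2(V[1,1],V[0,1]))%180
    print(n,len(u),r,"pca",a,"slot rel",np.radians(a+13.2),p.mean(0).round(4))
    m2=(C[...,2]>.028)&(C[...,2]<.075)&(np.hypot(C[...,0]-.508,C[...,1]-.006)<.057)
    print(" cart",np.median(C[m2],0).round(4),C[m2][:,2].max().round(4))
for roll in (0,1):
  for h0,h1 in ((60,-13.2),(240,166.8)):
    for xy,h in (((.476,-.136),h0),((.508,.006),h0),((.508,.006),h1)):
      s=kin.inverse_kinematics(*pose((*xy,.112),h,0,roll)); print(roll,h,xy,None if s is None else s.round(2))
E
```

```text
top 145 ((474.5590515136719, -134.3641815185547), (34.37141418457031, 19.868881225585938), 49.836299896240234) pca 48.87075203699952 slot rel 1.0833389922346188 [ 0.4747 -0.1343]
 cart [0.5074 0.0082 0.0645] 0.0737
side 164 ((475.18896484375, -140.23081970214844), (39.20909881591797, 16.525392532348633), 50.16743850708008) pca 48.861508962816174 slot rel 1.0831776701571134 [ 0.4751 -0.1404]
 cart [ 0.5026 -0.0054  0.0628] 0.0712
0 60 (0.476, -0.136) [ 0.24  0.38 -0.11  2.09  0.06  0.67  2.71]
0 60 (0.508, 0.006) [ 0.05  0.4  -0.23  2.06  0.14  0.7   2.35]
0 -13.2 (0.508, 0.006) [-0.03  0.4  -0.13  2.06  0.08  0.69  1.13]
0 240 (0.476, -0.136) [ 0.13  0.37  0.03  2.1  -0.02  0.67 -0.35]
0 240 (0.508, 0.006) [-0.07  0.39 -0.07  2.07  0.05  0.68 -0.7 ]
0 166.8 (0.508, 0.006) [-0.19  0.39  0.07  2.07 -0.04  0.68 -1.9 ]
1 60 (0.476, -0.136) [ 0.13  0.37  0.03  2.1  -0.02  0.67 -0.35]
1 60 (0.508, 0.006) [-0.07  0.39 -0.07  2.07  0.05  0.68 -0.7 ]
1 -13.2 (0.508, 0.006) [-0.19  0.39  0.07  2.07 -0.04  0.68 -1.9 ]
1 240 (0.476, -0.136) [ 0.24  0.38 -0.11  2.09  0.06  0.67  2.71]
1 240 (0.508, 0.006) [ 0.05  0.4  -0.23  2.06  0.14  0.7   2.35]
1 166.8 (0.508, 0.006) [-0.03  0.4  -0.13  2.06  0.08  0.69  1.13]
```

```bash
python3 - <<'E'
from h import *
env.reach(*pose((.476,-.136,.20),49,0,0)); env.grip(.05)
env.dwell(.1)
np.save("pics/c6.npy",calibration("wrist"),allow_pickle=True)
p,d=camera("wrist");cv2.imwrite("pics/w6.png",p);np.save("pics/w6.npy",d)
s=env.get_state();print(s["time"],s["tcp_pos"],s["force"],s["qpos"].round(2))
E
```

```text
12.875 [ 0.47601172 -0.13587524  0.25408145] [ 0.25103729  0.77474884 -0.13865575] [ 0.18  0.24 -0.03  2.03  0.01  0.87  2.57]
```

View pics/w6.png

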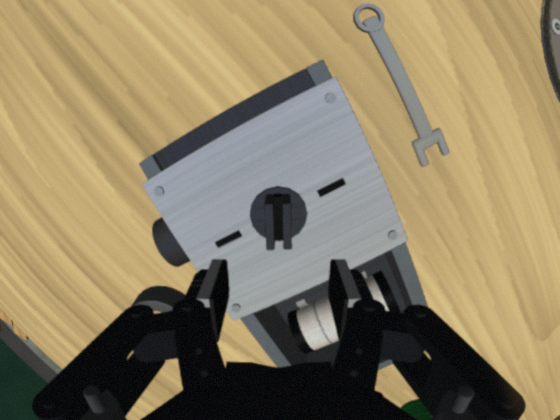

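```bash
cat > ribs.py <<'E'
from h import *
def ribs(img,c,zp,lo=34,hi=56,fc=None):
    """dark elongated blobs cast on plane; returns list"""
    g=cv2.cvtColor(img,cv2.COLOR_BGR2GRAY); m=((g<60)).astype(np.uint8)
    k,l,st,ce=cv2.connectedComponentsWithStats(m); out=[]
    for i in range(1,k):
        if 40<st[i][4]<600:
            v,u=np.nonzero(l==i);p=plane(c,np.c_[u,v],zp,True)[:,:2]
            w,V=np.linalg.eigh(np.cov(p.T));L=4*np.sqrt(abs(w))
            out.append((ce[i].round(1),st[i][4],p.mean(0).round(4),np.degrees(np.arctan2(V[1,1],V[0,1])).round(1),L.round(4)))
    return out
E
python3 - <<'E'
from ribs import *
c=np.load("pics/c6.npy",allow_pickle=True).item()
for o in ribs(cv2.imread("pics/w6.png"),c,.091): print(o)
o=np.float64([[278,200],[278,246]]);print(plane(c,o,.118,True))
E
```

```text
(array([549.4,  48.3]), np.int32(495), array([ 0.1834, -0.0929]), np.float64(58.4), array([0.0172, 0.0981]))
(array([330.9, 187. ]), np.int32(160), array([ 0.4315, -0.1263]), np.float64(166.7), array([0.0052, 0.024 ]))
(array([228.1, 238.6]), np.int32(133), array([ 0.5185, -0.1465]), np.float64(166.6), array([0.0049, 0.0251]))
(array([  3.3, 329.2]), np.int32(47), array([ 0.8524, -0.2505]), np.float64(164.0), array([0.0191, 0.029 ]))
[[ 0.4627346  -0.15067784  0.118     ]
 [ 0.48469582 -0.12544635  0.118     ]]
```

The wrist view agrees: rib midpoint (.475, −.136), 89 mm apart against 90 expected, ribs at −13.2° and slot at 49.0°. I'll grip the lugs and drag.

```bash
python3 - <<'E'
from h import *
def st(m):
    s=env.get_state();print(m,round(s["time"],2),s["tcp_pos"].round(4),s["force"].round(2),s["torque"].round(2),round(s["opening"],4))
f=np.array([.475,-.1362,0])
env.movel(f+[0,0,.185],.15)
print(env.movel(f+[0,0,.167],.06,stop_force=5)); st("down")
env.grip(.010,40); st("grip")
p,d=camera("wrist");cv2.imwrite("pics/w7.png",p)
y=np.array([.228,.9736,0]); b=env.get_state()["tcp_pos"]
print(env.movel(b+.138*y,.08,stop_force=10)); st("drag")
p,d=camera("side");cv2.imwrite("pics/s7.png",p)
E
```

```text
False
down 13.93 [ 0.4748 -0.1361  0.1667] [-0.18  0.14  0.37] [-0.05  0.04 -0.02] 0.0504
grip 14.32 [ 0.4755 -0.1364  0.1674] [ 0.56 -0.19  2.25] [-0.17 -0.12  0.05] 0.0169
False
drag 16.24 [ 0.5069 -0.0019  0.1674] [ 2.85 -0.63  3.28] [-0.2  -0.52  0.  ] 0.0175
```

View pics/s7.png

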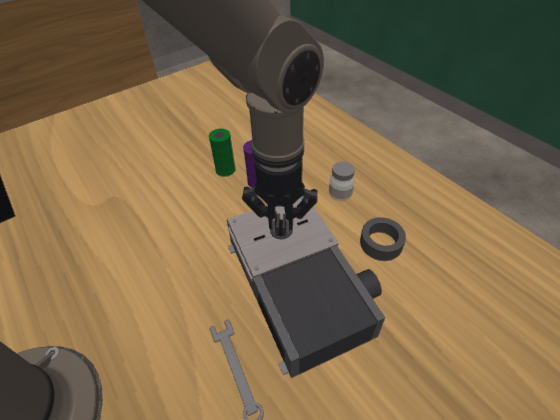

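View pics/w7.png

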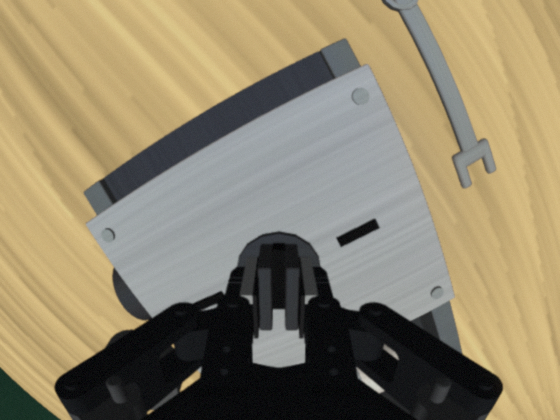

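The cover follows and is nearly home. The upward force is about 3 N, so I'll ease off slightly in z and then push slowly to the stop.

```bash
python3 - <<'E'
from h import *
def st(m):
    s=env.get_state();print(m,round(s["time"],2),s["tcp_pos"].round(4),s["force"].round(2),s["torque"].round(2),round(s["opening"],4))
y=np.array([.228,.9736,0]); b=env.get_state()["tcp_pos"]
b[2]=.1685
print(env.movel(b+.025*y,.02,stop_force=10)); st("stop")
b2=env.get_state()["tcp_pos"];print("moved",(b2-b)@y, "runner travel",(b2-np.array([.475,-.1364,0]))@y)
E
```

```text
True
stop 16.93 [0.5088 0.0059 0.1674] [-0.11 -1.03  3.26] [-0.14  0.04 -0.01] 0.0171
moved 0.008043837175309192 runner travel 0.14625231893983853
```

```bash
python3 - <<'E'
from h import *
def st(m):
    s=env.get_state();print(m,round(s["time"],2),s["tcp_pos"].round(4),s["force"].round(2),s["torque"].round(2),round(s["opening"],4))
y=np.array([.228,.9736,0]); b=env.get_state()["tcp_pos"]
print(env.movel(b+.01*y,.02,stop_force=14)); st("stop")
print((env.get_state()["tcp_pos"]-b)@y)
p,d=camera("wrist");cv2.imwrite("pics/w8.png",p)
p,d=camera("top");cv2.imwrite("pics/t8.png",p)
E
```

```text
True
stop 17.28 [0.5089 0.0062 0.1671] [-1.11 -2.03  4.19] [-0.14  0.04  0.02] 0.0171
0.0003373972907936006
```

View pics/w8.png

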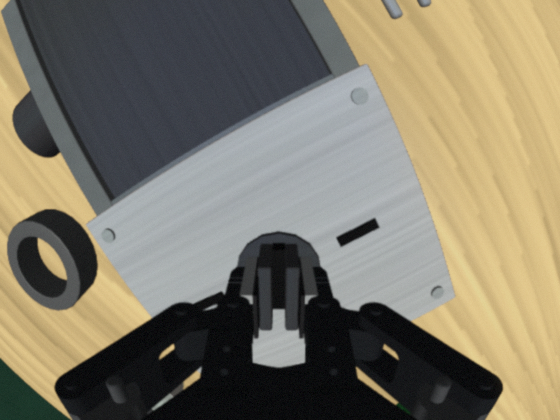

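The cover is against its stop: under the harder push it moved only 0.3 mm, after 146 mm of travel. I'll relieve the downward force and then turn the fastener in small steps.

```bash
python3 - <<'E'
from h import *
def st(m):
    s=env.get_state();print(m,round(s["time"],2),s["tcp_pos"].round(4),s["force"].round(2),s["torque"].round(2),round(s["opening"],4),s["qpos"][6].round(3))
b=np.array([.5089,.0062,.1683])
env.movel(b,.02); st("up")
for h in np.linspace(49,-13.2,6)[1:]:
    q=pose((0,0,0),h,0,0)[1]
    env.reach(b,q); st(f"h{h:.1f}")
p,d=camera("wrist");cv2.imwrite("pics/w9.png",p);np.save("pics/w9.npy",d);np.save("pics/c9.npy",calibration("wrist"),allow_pickle=True)
E
```

```text
up 17.63 [0.5088 0.0063 0.1676] [ 3.43 -1.24 -8.42] [-0.04 -0.91  0.08] 0.0172 2.243
h36.6 17.93 [0.5085 0.0061 0.1676] [  4.28  -1.04 -11.51] [-0.37 -0.84 -0.04] 0.017 2.07
h24.1 18.23 [0.5084 0.0063 0.1677] [  3.86  -1.21 -13.51] [-0.22 -0.82 -0.05] 0.0173 1.885
h11.7 18.52 [0.5083 0.0066 0.1677] [  3.05   0.9  -17.11] [ 0.11 -0.68 -0.09] 0.0172 1.699
h-0.8 18.82 [0.5082 0.0067 0.1677] [  2.64   1.34 -17.87] [ 0.42 -0.63  0.01] 0.017 1.513
h-13.2 19.12 [0.5082 0.0066 0.1678] [  1.49   2.38 -19.82] [ 0.54 -0.47 -0.04] 0.0169 1.327
```

View pics/w9.png

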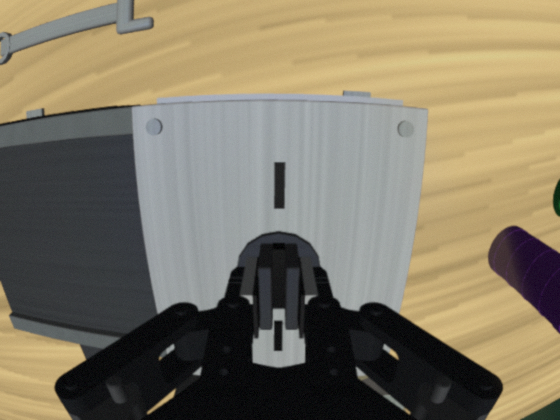

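The slot (u≈279) and both ribs (u≈279.5 and 278) are collinear in the wrist view. I'll release, rise and measure the angle unobstructed.

```bash
python3 - <<'E'
from ribs import *
def st(m):
    s=env.get_state();print(m,round(s["time"],2),s["tcp_pos"].round(4),s["force"].round(2),s["torque"].round(2),round(s["opening"],4))
b=np.array([.5085,.0064,.1668])
env.movel(b,.02); st("ease")
env.grip(.05); st("open")
env.movel(b+[0,0,.085],.2); env.dwell(.1)
c=calibration("wrist");p,d=camera("wrist");cv2.imwrite("pics/w10.png",p);np.save("pics/w10.npy",d);np.save("pics/c10.npy",c,allow_pickle=True)
st("up")
for o in ribs(p,c,.091): print(o)
C=env.get_state()["orientation"];print(Ro.from_quat(np.r_[C[1:],C[0]]).as_matrix()[:,0])
cv2.imwrite("pics/w10c.png",cv2.resize(p[120:300,200:360],None,fx=3.3,fy=3.3,interpolation=2))
E
```

```text
ease 19.43 [0.5082 0.0065 0.1675] [-4.59  3.17 -2.59] [0.58 0.94 0.05] 0.017
open 19.84 [0.5092 0.0062 0.1673] [-0.92 -0.05  0.08] [-0.05 -0.03 -0.04] 0.0501
up 20.57 [0.5076 0.0063 0.2502] [ 0.28 -0.23 -0.06] [ 0.02  0.04 -0.  ] 0.0502
(array([112.8, 112.1]), np.int32(126), array([ 0.3963, -0.0992]), np.float64(76.8), array([0.0011, 0.1149]))
(array([279. , 158.5]), np.int32(140), array([0.4644, 0.0161]), np.float64(166.8), array([0.004 , 0.0235]))
(array([173.9, 191.3]), np.int32(93), array([ 0.4693, -0.0667]), np.float64(-159.4), array([0.0126, 0.0138]))
(array([172.9, 242.9]), np.int32(45), array([ 0.5096, -0.0819]), np.float64(74.4), array([0.0054, 0.0194]))
(array([526.9, 257.4]), np.int32(153), array([0.6078, 0.238 ]), np.float64(-147.5), array([0.0187, 0.0307]))
(array([182.4, 259.7]), np.int32(78), array([ 0.5255, -0.079 ]), np.float64(-166.4), array([0.0113, 0.02  ]))
(array([279., 270.]), np.int32(115), array([ 0.5513, -0.0043]), np.float64(166.8), array([0.0046, 0.0245]))
[-0.97359893  0.22824954  0.00269769]
```

View pics/w10.png

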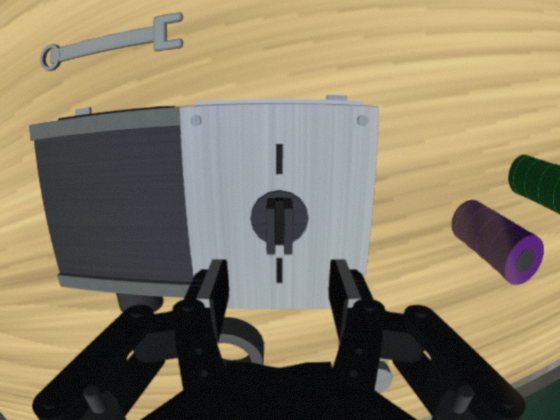

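View pics/w10c.png

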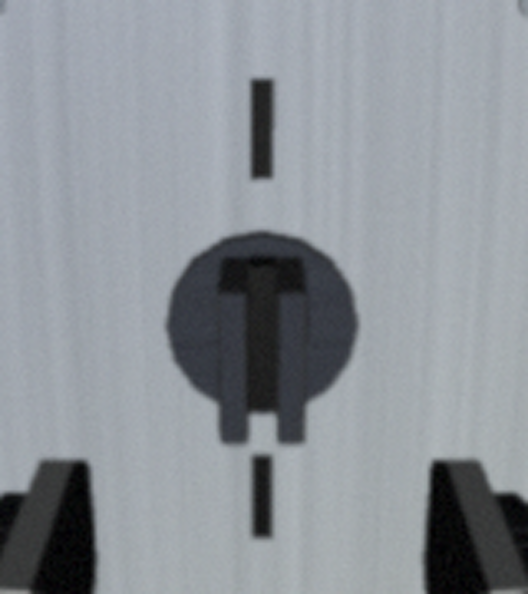

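Measured unobstructed, the slot and the two ribs are collinear (ribs −13.2°, slot symmetric about the rib line to under 1°). The rib midpoint (.508, .006) is right over the cradle. Next I'll regrip, confirm it is still home, then press in steps.

```bash
python3 - <<'E'
from h import *
def st(m):
    s=env.get_state();print(m,round(s["time"],2),s["tcp_pos"].round(4),s["force"].round(2),s["torque"].round(2),round(s["opening"],4));return s
b=np.array([.5079,.0059,.167])
q=pose((0,0,0),-13.2,0,0)[1]
env.movel(b+[0,0,.012],.2); print(env.movel(b,.05,stop_force=4)); st("down")
env.grip(.010,40); s=st("grip")
y=np.array([.228,.9736,0])
p0=s["tcp_pos"]; print(env.movel(p0+.006*y,.02,stop_force=10)); s=st("home push"); print("moved y",(s["tcp_pos"]-p0)@y)
p0=s["tcp_pos"]
for z in (.164,.161,.1595):
    env.movel([p0[0],p0[1],z],.03); st(z)
E
```

```text
False
down 21.48 [0.5079 0.0059 0.1671] [ 0.44 -0.54 -0.46] [-0.03  0.02  0.  ] 0.0501
grip 21.86 [0.5081 0.006  0.1674] [-1.86  0.7   4.33] [ 0.03  0.23 -0.01] 0.0171
True
home push 22.13 [0.5085 0.0075 0.1673] [-0.87 -1.92  4.29] [-0.24  0.02  0.04] 0.0176
moved y 0.0015058906979446627
0.164 22.39 [0.5086 0.0074 0.1642] [-2.14 -0.96  7.26] [-0.19  0.35  0.06] 0.0172
0.161 22.64 [0.5086 0.0074 0.1614] [-2.99 -1.78 10.07] [-0.2   0.57  0.04] 0.017
0.1595 22.89 [0.5086 0.0074 0.1601] [-4.24 -0.74 11.44] [-0.21  0.64  0.01] 0.0173
```

It sinks as the spring says. Regripping and pushing moved the cover 1.5 mm in y, so I'll back off and push once more to confirm it is home before pressing fully.

```bash
python3 - <<'E'
from h import *
def st(m):
    s=env.get_state();print(m,round(s["time"],2),s["tcp_pos"].round(4),s["force"].round(2),s["torque"].round(2),round(s["opening"],4));return s
y=np.array([.228,.9736,0])
s=env.get_state();p0=s["tcp_pos"];p0[2]=.1675
env.movel(p0,.03); s=st("up")
for f in (10,16):
    p0=s["tcp_pos"]; print(env.movel(p0+.006*y,.02,stop_force=f)); s=st("home push"); print("moved y",(s["tcp_pos"]-p0)@y)
p0=env.get_state()["tcp_pos"];env.movel([p0[0],p0[1],.1675],.02);st("relaxed")
c=calibration("wrist");p,d=camera("wrist");cv2.imwrite("pics/w11.png",p)
np.save("pics/c11.npy",c,allow_pickle=True)
E
```

```text
up 23.31 [0.5086 0.0074 0.1674] [-1.13 -0.51  2.64] [-0.22  0.11  0.01] 0.0173
True
home push 23.55 [0.5086 0.0076 0.1673] [-0.09 -1.49  3.23] [-0.09 -0.02  0.05] 0.0172
moved y 0.00024355944888758928
True
home push 23.87 [0.5088 0.008  0.167 ] [-0.27 -1.69  4.98] [-0.08 -0.02  0.09] 0.0174
moved y 0.0004240541811264214
relaxed 24.12 [0.5089 0.008  0.1675] [-0.38 -2.14  1.46] [-0.12 -0.18  0.01] 0.0169
```

View pics/w11.png

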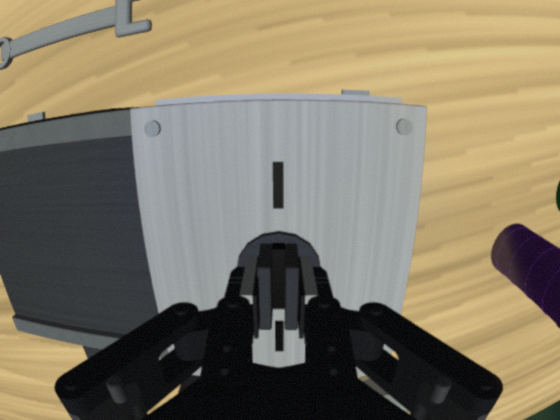

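It moved only 0.2–0.4 mm under 10–16 N, so it is home on the stop. The slot and ribs are still in line (u≈278–279). Now the final press in steps, watching the force.

```bash
python3 - <<'E'
from h import *
def st(m):
    s=env.get_state();print(m,round(s["time"],2),s["tcp_pos"].round(4),s["force"].round(2),s["torque"].round(2),round(s["opening"],4));return s
p0=env.get_state()["tcp_pos"]
for z in (.161,.1595,.159,.1585,.158,.1575,.157):
    env.movel([p0[0],p0[1],z],.03); s=st(z)
    if s["force"][2]>17: break
for i in range(4): env.dwell(.4); st("hold")
E
```

```text
0.161 24.53 [0.5089 0.008  0.1614] [-2.23 -1.69  9.33] [-0.07  0.41  0.07] 0.0171
0.1595 24.78 [0.5089 0.008  0.1601] [-2.67 -1.69 10.97] [-0.09  0.53  0.  ] 0.017
0.159 25.03 [0.5089 0.008  0.1597] [-2.94 -1.42 11.52] [-0.06  0.53  0.01] 0.017
0.1585 25.28 [0.5089 0.008  0.1593] [-4.27 -1.4  12.21] [-0.12  0.62  0.04] 0.0172
0.158 25.53 [0.509  0.008  0.1592] [-5.73 -1.12 17.3 ] [-0.1   0.95  0.  ] 0.0173
hold 25.93 [0.509  0.008  0.1592] [-5.88 -1.   17.7 ] [-0.11  0.93  0.06] 0.0167
hold 26.33 [0.5089 0.008  0.1592] [-5.82 -2.86 17.41] [-0.06  0.94  0.08] 0.0174
hold 26.73 [0.509  0.008  0.1592] [-4.68 -1.83 16.91] [-0.09  1.    0.06] 0.0173
hold 27.13 [0.5089 0.008  0.1592] [-4.29 -1.28 18.42] [-0.13  1.01  0.08] 0.0176
```

The cover reached a hard stop after 8.2 mm, and the force is steady at 17–18 N. I'll add a little margin and do the final visual checks.

```bash
python3 - <<'E'
from h import *
def st(m):
    s=env.get_state();print(m,round(s["time"],2),s["tcp_pos"].round(4),s["force"].round(2),s["torque"].round(2),round(s["opening"],4));return s
p0=env.get_state()["tcp_pos"]
env.movel([p0[0],p0[1],.1576],.02); env.dwell(.3); st("final")
for n in ("side","top","wrist"):
    p,d=camera(n);cv2.imwrite(f"pics/{n}12.png",p)
    if n!="wrist":
        C=cloud(calibration(n),d); r=C-np.array([.509,.007,0]); a=r[...,0]*.9736-r[...,1]*.228; b=r[...,0]*.228+r[...,1]*.9736
        m=(abs(a)<.08)&(abs(b)<.068)&(C[...,2]<.1)&(C[...,2]>.06)&(abs(a)>.06); print(n,"panel top z",np.median(C[m][:,2]),m.sum())
        D=(C[...,2]>.06)&(C[...,2]<.0655+.006)&(abs(a)<.06)&(b<-.1)&(b>-.2); print("  deck z",np.median(C[D][:,2]),D.sum())
st("end")
E
```

```text
final 27.68 [0.509  0.008  0.1591] [-6.38 -1.94 22.3 ] [-0.06  1.37 -0.01] 0.0171
side panel top z 0.08074206092152578 1138
  deck z 0.06863214844931408 3652
top panel top z 0.08071235162067464 139
  deck z 0.06831970098813812 2442
end 27.83 [0.509  0.008  0.1592] [-7.52 -2.27 22.17] [-0.14  1.3  -0.01] 0.0173
```

View pics/side12.png

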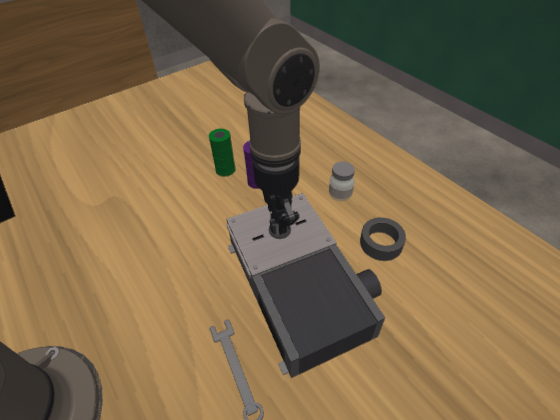

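View pics/wrist12.png

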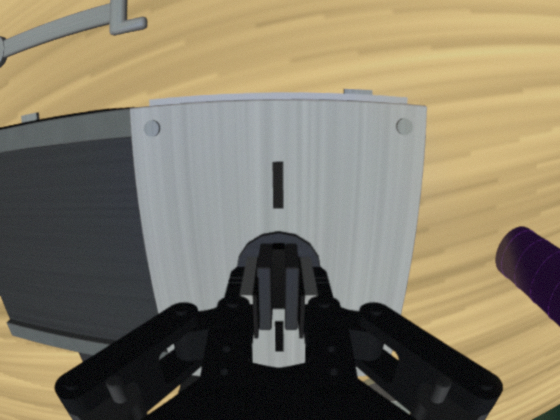

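The panel top reads 80.7 mm, against 88.6 mm before pressing with the same bias, so the cover is about 8 mm down and flush. The slot is in line with the ribs, the push is steady at 22 N, and the bystanders haven't moved. Handing in.

```bash
python3 -c "
from cell import env,job
print(job.job_done())
s=env.get_state();print(s['time'],s['force'],s['tcp_pos'])"
```

```text
the job is handed in; nothing more can be done
None
the job is handed in; nothing more can be done
```

The job is done and handed in at about 28 s of the 53 s. The arm is still gripping the fastener lugs and pressing the cover flush at about 22 N.

I laid the pale cartridge in both saddles and released it, dragged the cover about 146 mm to its stop by the lugs, and turned the slot to the ribs. Then I let go and rose to check the slot. After regripping I pressed the cover down.

**Last checks:**
- **Cartridge:** it touched down at 43 mm, against 42 mm expected, and lay centred in the bay before the cover closed over it.
- **Slot:** within about 1° of the rib line when seen unobstructed, and still in line in the last wrist picture.
- **Flush:** the cover hit a hard stop 8.2 mm down. Its top went from 88.6 to 80.7 mm in both views.
- **Bystanders:** the jar, tape, wrench and look-alikes looked unmoved in the last pictures; I did not measure them.

**What disagreed:**
- **Home position:** after regripping, a push towards home moved the gripper 1.5 mm more. I had already pressed the cover part of the way down, to about 11 N, so I backed off. Two more home pushes at 10 and 16 N moved it only 0.2–0.4 mm, and then I did the final press. So the cover may have been about 1 mm short of home when the fastener was turned and in that first press.
- **Camera agreement:** the two fixed cameras differed by 2–4 mm in position, so I used averages.
- **Upward pull:** the arm pulled up on the cover with up to 20 N while turning the fastener.

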